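# Stack the spare tote on the full one, turned so its feet stand on the lugs

### The arm

A 7-joint arm with a two-finger parallel gripper is mounted at the origin on the work surface. World frame = base frame: x ahead of the robot, y to its left, z up, the work surface at z = 0. Lengths are in mm, angles in rad, forces in N, time in s.
With the tool pointing down it reaches from about 400 to 875 mm from the base axis. Payload 4.4 kg.
Tool frame: the origin (TCP) lies at the very end of the fingers, on their centre line; the grasp point (between the pads) lies 19 mm behind it (ctrl.grasp_offset is the distance from the TCP to the grasp point, in mm); z points along the fingers, y is the line along which they close (so a half turn about z gives the same grasp; the last joint's range is limited). The gripper opens to 85 mm and grips with 20 to 120 N. Pads are 22 mm wide; open, the fingers measure 114 mm over their backs; the gripper's body (76 mm by 85 mm) begins 54 mm behind the grasp point. The pads swing forward as they close: fully open they stand 13 mm farther back than shut.
Start: joints at [-0.066, 0.628, 0.038, 1.517, -0.027, 0.996, -0.02], TCP at [650.014, 0.027, 231.313] pointing down, gripper open.
Joint ranges: [-3.06, 3.06], [-0.37, 2.12], [-1.25, 1.32], [0.18, 2.47], [-1.1, 4.24], [0.23, 1.98], [-2.94, 2.94]. Speed limits (rad/s): [2.57, 2.57, 3.14, 3.14, 3.14, 3.14, 3.14].

### API

Orientations are given as [roll, pitch, yaw] about the fixed x, y, z axes, in that order (R = Rz(yaw) Ry(pitch) Rx(roll)).
In Python, from cell import status, cams, ctrl gives the robot as it stands.
- The arm moves only by the tool move_arm, never from a script. Its argument "plan" is a list of rows, each a list of 3 entries, a list of its own where there are three numbers: the shift along the world's x, y, z in mm, then the turn, a rotation vector about the world's x, y, z in degrees, then the opening, from 0 (shut) to 1 (fully open). In form: [[[x, y, z], [wx, wy, wz], gripper], ...]. A call has 1 to 10 rows; each row shifts and turns the commanded pose from where the row before left it; what a row does not reach is not made up. A row lasts 1/8 s, in which the tool goes at most 62.5 mm and 10.7 degrees, less where a joint would pass 70% of its speed; a pose out of reach is approached as far as the arm can. A call with a gripper value outside its range is refused whole. The fingers move at their own pace and stop on an object; the grip force is fixed at half the most. Time passes only in rows, so rows that do not move let the fingers close. It gives the time, the measured TCP pose, the force, the opening and the grip force at its end, in the units of the state.
- status.read_state(): the state, without advancing time (a new reading comes with each control period).
- cams.get_image(name): name is "scene" or "side" or "wrist"; returns the picture (384x512x3 uint8, blue, green, red); there is no depth.
- cams.camera_params(name): a dict with "K" (3x3 intrinsics, pixels), "pose" (4x4, takes a point from camera to world coordinates); the wrist camera has in their place "tool_from_camera" (4x4, takes a point from camera to tool coordinates, whose origin is the TCP and whose axes are the flange's). Camera axes: x right, y down, z forward; pixel columns grow to the right and rows downward; lengths in mm; the calibration is good to about 2 mm. A picture is of the moment at which its call begins: read the wrist's pose just before it. camera_params takes no time and is no camera call.
- ctrl.finish_job(): hands the job in; it is judged then, once.
The state is a dict: "clock": time; "qpos": joint angles; "qd": joint speeds; "tau": joint torques, N m; "eef_pos": TCP position; "tool_rot": TCP orientation; "force": force on the tool from outside, world axes, zero at the start; "torque": the same for the moment, N m; "width": finger opening in mm; "gripper_force": force on a finger pad.
Only numpy, scipy, OpenCV 4.12 (cv2) and the standard library are available. Lean on these libraries where they do the work, as an engineer would, in place of code of your own. Each camera call takes 0.05 s, during which the arm holds its last target. There are 200 camera calls.

### The job

Take the empty stack-and-nest tote out of its wire bay and stack it on the tote full of cartons in the other bay, turned end for end from the way the full one lies, so that its feet stand on the rim lugs and it does not nest down onto the goods. Each bay leaves only the tote's robot-side wall free to grip, so on the way stand it upright on the clear bench between the bays, let go, and take it again by the opposite wall. Lower it onto the full tote gently without dropping it, level and fully home, leave the full tote in its place and do not disturb the other things on the bench.

Things in the scene. Friction and masses are not known exactly. Their poses are not given: they have to be found in the camera images.
- spare_mid (a point): Centre (40 mm above the underside) of the empty plain blue plastic tote, open on top, 116 (x) x 160 (y) x 80 mm high, 0.2 to 0.45 kg, to be moved. x across, y along the tote, z up. Starts upright in its bay, -x wall towards the robot. Long walls: middles at x = +-54 mm, 8 mm thick, vertical, no lugs, rim at +40 mm; pinch one at mid-length from above. Inside it is clear 60 mm deep; outside, the walls go 40 mm down, then step in.
- spare_two_lug_end (a point): On the empty tote: rim top at the middle of its +y end (76 mm along y, 40 mm above the centre). Inside this end are two lugs in the corners, ledges 13 mm deep, their tops 8 mm below the rim; under it is one foot in the middle. A white card in a black holder is on the outside of this end.
- spare_one_lug_end (a point): On the empty tote: rim top at the middle of its -y end. Inside it is one like lug, in the middle; under it are two feet at x = +-36 mm. The feet stand out 13 mm from the narrow lower half of the tote (92 x 110 mm, 40 mm high) and are level with its underside.
- full_mid (a point): Centre (40 mm above the underside) of the full tote, same shape and axes as the empty one, in the other bay, -x wall towards the robot; loose, 0.9 kg. Four brown cartons in it reach 50 mm above its underside. A tote put on it turned 180 degrees stands on the lugs 72 mm higher, with 4 mm play each way in the rim; not turned, it sinks onto the cartons, about 50 mm higher.
- full_two_lug_end (a point): On the full tote: rim top at the middle of its two-lug (+y) end, with the white card outside. The empty tote's one-lug end belongs over this end.
- spare_bay: Fixed bay of 8 mm steel wire round the empty tote; origin on the bench, x away from the open robot side, y along the tote. Rails 75 and 165 mm up (top 169 mm) run round the back (wire centre x = +69 mm) and ends (y = +-91 mm), about 7 mm clear of the tote: no room for fingers there. The bench between the bays is clear, at least 220 mm wide for x from 0.38 m to 0.56 m.
- full_bay: The like bay round the full tote, same origin and axes; its upper rail is 13 mm above the rim of a stacked tote (152 mm above the bench). To the left or right of the other bay by chance.
- tape_roll_mid (a point): Middle of a roll core lying on the bench beyond the bays, 104 mm across, 48 mm high; leave alone.
- carton_mid (a point): Middle of a brown carton, 120 x 170 x 80 mm, beyond the bays; leave alone.
- cleaner_mid (a point): Middle of a white bottle 60 mm across, 150 mm high, standing to the left; leave alone.
Not all that is in view belongs to the job. Leave any yellow look-alike of the part that bears spare_mid alone. What is shaped like the part that bears full_mid but green is not meant.

How it is judged (in metres and radians):
On the way:
1. the empty tote stands upright on the bench, out of both bays (at least 150 mm from their middles), and is let go (height (world z) of spare_mid below 0.046 m and angle between spare_mid's own z axis and vertical below 0.06 rad and horizontal distance between spare_mid and spare_bay above 0.15 m and horizontal distance between spare_mid and full_bay above 0.15 m and contact force between the fingers and spare_tote below 0.2 N), for 0.1 s.
At the end, for the whole second after the job is handed in: The empty tote rests on the full one, turned end for end (its two-lug end over the other's one-lug end), its feet on the lugs: 69 to 75 mm above it, within 7 mm each way and 0.1 rad of it, level within 0.04 rad, at rest; the full tote is upright and within 25 mm of where it was (x of spare_mid in the frame of full_mid between -0.007 and 0.007 m and y of spare_mid in the frame of full_mid between -0.007 and 0.007 m and z of spare_mid in the frame of full_mid between 0.069 and 0.075 m and y of spare_two_lug_end in the frame of full_mid below -0.05 m and angle between the y axis of spare_mid and the y axis of full_mid, either way round below 0.1 rad and angle between each of spare_mid, full_mid's own z axis and vertical below 0.04 rad and distance of full_mid from where it was at the start of the episode below 0.025 m and linear speed of spare_tote below 0.02 m/s); the robot touches nothing.
It fails at once if the full tote shoved or lifted out of its place (more than 40 mm) (distance of full_mid from where it was at the start of the episode above 0.04 m).
It fails at once if the empty tote dropped or rammed onto the full one (over 70 N) (contact force between spare_tote and full_tote above 70 N).
It fails at once if roll, carton or bottle disturbed (moved over 30 mm) (distance of any of tape_roll_mid, carton_mid, cleaner_mid from where it was at the start of the episode above 0.03 m).
It also fails if it takes over 72 s, if anything falls off the work surface, if the arm or the gripper's body presses on something with over 40 N, if the wrist force passes 120 N, or if a joint passes its speed limit or range.

## Working session

There is one attempt and no reset: what is moved stays moved. The work goes in short steps, Python scripts to look and compute and a tool call to move; the robot and the scene stay as the last step left them, time stands still between calls to the robot, and variables do not carry over. Pictures are saved under pics/ and viewed, at most 10 in all, crops included, and the job is handed in when it is done.

Besides the shell and the picture viewer there is one more tool, called after "Call:" as name(argument=value, ...), one argument or row to a line, values as JSON. move_arm: Moves the arm, as the interface text tells. Its arguments: {"type":"object","properties":{"plan":{"type":"array","items":{"type":"array"}}},"required":["plan"]}

```bash
mkdir -p pics; ls; python3 - <<'E'
from cell import status,cams,ctrl
import cv2,numpy as np
s=status.read_state();print(s['clock'],s['eef_pos'],s['tool_rot'],s['width'])
np.set_printoptions(precision=4,suppress=True)
for n in('scene','side','wrist'):
    p=cams.camera_params(n);print(n,p)
    cv2.imwrite(f'pics/{n}0.png',cams.get_image(n))
a=cv2.imread('pics/scene0.png');b=cv2.imread('pics/side0.png')
E
```

```text
pics
0.0 [6.49381197e+02 1.63859811e-02 2.30410607e+02] [-3.13971555e+00  4.31616802e-05  1.57074009e+00] 85.43300149911032
scene {'K': array([[355.5561,   0.    , 257.6866],
       [  0.    , 355.5561, 187.6042],
       [  0.    ,   0.    ,   1.    ]]), 'pose': array([[  -0.0572,    0.7717,   -0.6335, 1284.7598],
       [   0.9982,    0.0325,   -0.0505,  119.1106],
       [  -0.0183,   -0.6352,   -0.7721,  976.0249],
       [   0.    ,    0.    ,    0.    ,    1.    ]])}
side {'K': array([[369.2442,   0.    , 260.4364],
       [  0.    , 369.2442, 192.3422],
       [  0.    ,   0.    ,   1.    ]]), 'pose': array([[ -0.9931,  -0.0695,   0.0948, 452.8823],
       [ -0.1172,   0.6459,  -0.7544, 893.1138],
       [ -0.0088,  -0.7603,  -0.6496, 800.9685],
       [  0.    ,   0.    ,   0.    ,   1.    ]])}
wrist {'K': array([[309.8238,   0.    , 253.4475],
       [  0.    , 309.8238, 189.6093],
       [  0.    ,   0.    ,   1.    ]]), 'tool_from_camera': array([[  -0.0002,   -0.953 ,   -0.303 ,   77.5691],
       [   1.    ,    0.0001,   -0.0011,    0.7017],
       [   0.0011,   -0.303 ,    0.953 , -143.2268],
       [   0.    ,    0.    ,    0.    ,    1.    ]])}
```

View pics/scene0.png

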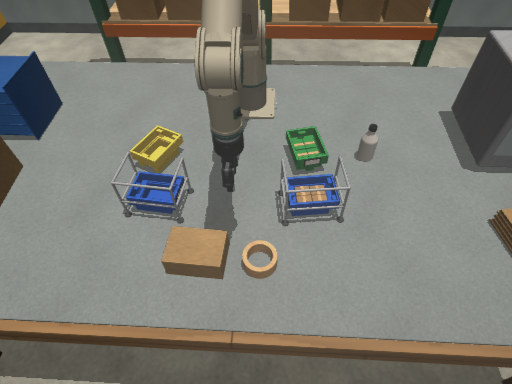

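View pics/side0.png

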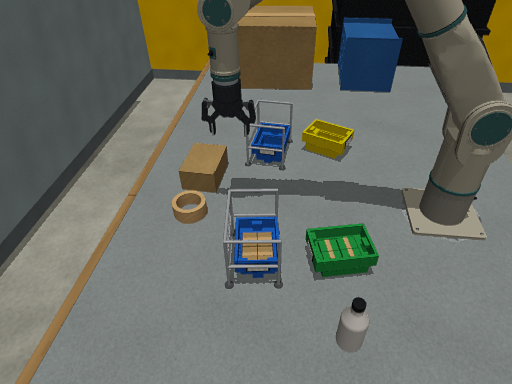

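The scene view shows the empty blue tote in the right bay (about px 156,190) and the full one in the left bay (about 312,195). Yellow and green decoys stand on the robot side of each bay. In the side view both white cards face +y (267,152 and 259,268), so a half turn is needed.

```bash
cat > h.py <<'E'
from cell import status,cams,ctrl
import cv2,numpy as np
from scipy.spatial.transform import Rotation as R
np.set_printoptions(precision=1,suppress=True)
def tool(s):
    T=np.eye(4);T[:3,:3]=R.from_euler('xyz',s['tool_rot']).as_matrix();T[:3,3]=s['eef_pos'];return T
def snap(n,f):
    s=status.read_state();p=cams.camera_params(n);im=cams.get_image(n);cv2.imwrite(f,im)
    P=p['pose'] if 'pose' in p else tool(s)@p['tool_from_camera']
    np.savez(f+'.npz',K=p['K'],P=P);return im
def load(f):
    d=np.load(f+'.npz');return cv2.imread(f),d['K'],d['P']
def ray(K,P,uv):
    d=P[:3,:3]@np.linalg.solve(K,[uv[0],uv[1],1.]);return P[:3,3],d/np.linalg.norm(d)
def plane(K,P,uv,z):
    o,d=ray(K,P,uv);return o+d*(z-o[2])/d[2]
def tri(obs):
    A=np.zeros((3,3));b=np.zeros(3);L=[]
    for K,P,uv in obs:
        o,d=ray(K,P,uv);M=np.eye(3)-np.outer(d,d);A+=M;b+=M@o;L.append((o,M))
    x=np.linalg.solve(A,b);return x,[np.linalg.norm(M@(x-o)) for o,M in L]
def mask(im,c='blue'):
    h=cv2.cvtColor(im,cv2.COLOR_BGR2HSV)
    lo,hi={'blue':((105,120,50),(130,255,255))}[c]
    return cv2.inRange(h,lo,hi)
E
python3 - <<'E'
from h import *
C={}
for n in('scene','side'):
    im=cv2.imread(f'pics/{n}0.png');p=cams.camera_params(n);np.savez(f'pics/{n}0.png.npz',K=p['K'],P=p['pose'])
    m=cv2.morphologyEx(mask(im),cv2.MORPH_CLOSE,np.ones((7,7)))
    for c in cv2.findContours(m,cv2.RETR_EXTERNAL,2)[0]:
        if cv2.contourArea(c)>300:
            r=cv2.minAreaRect(c);print(n,cv2.contourArea(c),r,plane(p['K'],p['pose'],r[0],60))
E
```

```text
scene 1636.5 ((313.3896789550781, 194.17588806152344), (38.45005798339844, 50.242515563964844), 85.2363510131836) [553.4 243.1  60. ]
scene 1622.0 ((154.12307739257812, 191.515380859375), (54.69931411743164, 37.954627990722656), 7.125016689300537) [ 564.6 -284.4   60. ]
scene 3862.0 ((30.5, 95.0), (61.0, 86.0), 0.0) [  56.3 -953.6   60. ]
side 2397.0 ((256.0, 246.5), (61.0, 44.0), 90.0) [546.9 252.2  60. ]
side 1135.5 ((269.5865173339844, 141.2189178466797), (33.89339828491211, 42.42189025878906), 17.10272979736328) [ 561.4 -259.1   60. ]
side 3928.5 ((369.8541259765625, 53.93904495239258), (63.21591567993164, 73.17205047607422), 2.12109637260437) [  102.8 -1187.7    60. ]
```

Call:
move_arm(
  plan=[
    [[-20,40,15],[0,0,0],1],
    [[-20,50,15],[0,0,0],1],
    [[-20,50,15],[0,0,0],1],
    [[-20,50,15],[0,0,0],1],
    [[-14,40,10],[0,0,0],1],
    [[0,10,0],[0,0,0],1],
    [[0,0,0],[0,0,0],1],
    [[0,0,0],[0,0,0],1],
  ],
)

```text
clock: 1.15
eef_pos: [556.7, 237.6, 300.7]
tool_rot: [-3.141, 0.002, 1.568]
force: [-0.3, -1.7, 0.3]
width: 85.6
gripper_force: 0.0
```

```bash
python3 -c "
from h import *
snap('wrist','pics/f1.png')"
```

Call:
move_arm(
  plan=[
    [[0,40,0],[0,0,0],1],
    [[0,40,0],[0,0,0],1],
    [[0,20,0],[0,0,0],1],
    [[0,0,0],[0,0,0],1],
    [[0,0,0],[0,0,0],1],
  ],
)

```text
clock: 1.82
eef_pos: [556.8, 337.4, 301.2]
tool_rot: [3.141, 0.002, 1.568]
force: [-1.5, -0.4, -0.1]
width: 85.5
gripper_force: 0.0
```

```bash
python3 -c "
from h import *
snap('wrist','pics/f2.png')
a=cv2.imread('pics/f1.png');b=cv2.imread('pics/f2.png')
cv2.imwrite('pics/f12.png',np.vstack([a[:,:],b])[:, :][::1] if 0 else cv2.resize(np.hstack([a,b]),(800,300)))
s=status.read_state();print(s['clock'],s['eef_pos'],s['tool_rot'],s['qpos'])"
```

```text
1.875 [556.8 337.4 301.4] [3.1 0.  1.6] [-0.6  0.6  0.   1.4 -0.   1.2 -0.6]
```

View pics/f12.png

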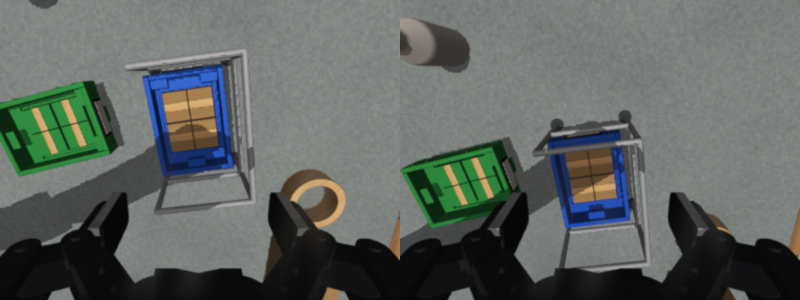

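The wrist views show the full tote (blue rim, four brown cartons) at about px (190,125) and (595,180) in the half-scale pair. The left view is unobstructed. I'll take a second one from lower y, then look at the empty tote.

Call:
move_arm(
  plan=[
    [[0,-50,0],[0,0,0],1],
    [[0,-50,0],[0,0,0],1],
    [[0,-50,0],[0,0,0],1],
    [[0,-20,0],[0,0,0],1],
    [[0,0,0],[0,0,0],1],
    [[0,0,0],[0,0,0],1],
  ],
)

```text
clock: 2.62
eef_pos: [555.9, 172.0, 301.4]
tool_rot: [3.141, -0.002, 1.573]
force: [-0.1, 0.7, 0.1]
width: 85.6
gripper_force: 0.0
```

```bash
python3 -c "
from h import *
snap('wrist','pics/f3.png')"
```

Call:
move_arm(
  plan=[
    [[0,-50,0],[0,0,0],1],
    [[0,-55,0],[0,0,0],1],
    [[0,-55,0],[0,0,0],1],
    [[0,-55,0],[0,0,0],1],
    [[0,-55,0],[0,0,0],1],
    [[0,-55,0],[0,0,0],1],
    [[0,-55,0],[0,0,0],1],
    [[0,-50,0],[0,0,0],1],
    [[0,-20,0],[0,0,0],1],
    [[0,0,0],[0,0,0],1],
  ],
)

```text
clock: 3.92
eef_pos: [556.4, -279.8, 300.8]
tool_rot: [-3.141, -0.001, 1.57]
force: [0.4, -0.0, -0.2]
width: 85.3
gripper_force: 0.0
```

Call:
move_arm(
  plan=[
    [[0,0,0],[0,0,0],1],
  ],
)

```text
clock: 4.05
eef_pos: [557.0, -276.8, 301.1]
tool_rot: [3.141, -0.002, 1.575]
force: [-0.0, -0.1, 0.0]
width: 85.0
gripper_force: 0.0
```

```bash
python3 -c "
from h import *
snap('wrist','pics/s1.png')"
```

Call:
move_arm(
  plan=[
    [[0,-40,0],[0,0,0],1],
    [[0,-30,0],[0,0,0],1],
    [[0,0,0],[0,0,0],1],
    [[0,0,0],[0,0,0],1],
  ],
)

```text
clock: 4.6
eef_pos: [556.9, -347.5, 301.3]
tool_rot: [3.141, -0.002, 1.573]
force: [-0.7, 1.0, 0.2]
width: 85.4
gripper_force: 0.0
```

```bash
python3 -c "
from h import *
snap('wrist','pics/s2.png')
I=[cv2.imread(f'pics/{n}.png') for n in('f1','f3','s1','s2')]
cv2.imwrite('pics/q.png',np.vstack([np.hstack(I[:2]),np.hstack(I[2:])])[::1] if 0 else cv2.resize(np.vstack([np.hstack(I[:2]),np.hstack(I[2:])]),(800,600)))
s=status.read_state();print(s['clock'],s['eef_pos'],s['tool_rot'],s['qpos'])"
```

```text
4.65 [ 556.9 -347.3  301.4] [ 3.1 -0.   1.6] [ 0.5  0.6  0.1  1.4 -0.1  1.2  0.6]
```

View pics/q.png

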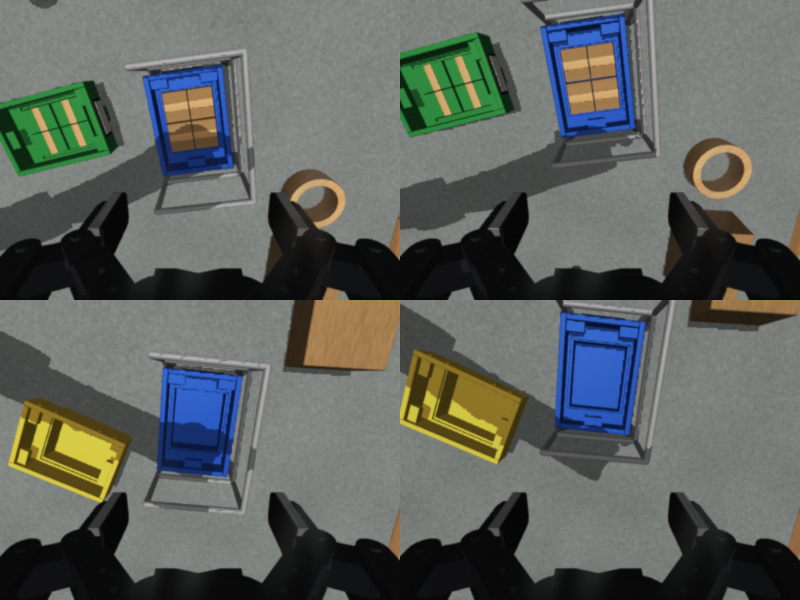

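All four wrist views are clear. Both totes show two corner lugs at the top (+y) end, so they lie the same way. I'll project the blue contours into the world and fit rectangles, taking the rim height from where the two views agree.

```bash
cat >> h.py <<'E'
def contour(f,lo=(105,110,25),hi=(130,255,255),k=5):
    im,K,P=load(f);h=cv2.inRange(cv2.cvtColor(im,cv2.COLOR_BGR2HSV),lo,hi)
    h=cv2.morphologyEx(cv2.morphologyEx(h,cv2.MORPH_OPEN,np.ones((3,3))),cv2.MORPH_CLOSE,np.ones((k,k)))
    c=max(cv2.findContours(h,cv2.RETR_EXTERNAL,cv2.CHAIN_APPROX_NONE)[0],key=cv2.contourArea)
    return c[:,0,:].astype(float),K,P
def rect(f,z,**k):
    c,K,P=contour(f,**k);w=np.array([plane(K,P,p,z)[:2] for p in c],np.float32)
    (cx,cy),(a,b),t=cv2.minAreaRect(w)
    if a>b:a,b,t=b,a,t-90
    t=(t+90)%180-90   # angle of short side (x axis)
    return np.array([cx,cy,a,b,t])
E
python3 - <<'E'
from h import *
for a,b in(('f1','f3'),('s1','s2')):
    for z in(70,80,90):
        print(z,*[rect(f'pics/{n}.png',z) for n in(a,b)])
# yellow nearest corner to spare, bench-plane / rim
for z in (80,):
    for n in('s1','s2'):
        c,K,P=contour(f'pics/{n}.png',lo=(20,100,50),hi=(35,255,255))
        w=np.array([plane(K,P,p,z)[:2] for p in c]);print('yellow max x',w[w[:,0].argmax()],w[w[:,1].argmax()],w[w[:,1].argmin()])
    for n in('f1','f3'):
        c,K,P=contour(f'pics/{n}.png',lo=(50,100,30),hi=(75,255,255))
        w=np.array([plane(K,P,p,z)[:2] for p in c]);print('green max x',w[w[:,0].argmax()])
# contours' edges in fit form
for n in('f1','f3','s1','s2'):
    c,K,P=contour(f'pics/{n}.png');w=np.array([plane(K,P,p,80)[:2] for p in c])
    r=rect(f'pics/{n}.png',80)
    t=np.radians(r[4]);X=np.array([np.cos(t),np.sin(t)]);Y=np.array([-X[1],X[0]])
    l=(w-r[:2])@np.c_[X,Y]
    for s,ax in((-1,0),(1,0),(-1,1),(1,1)):
        m=(np.abs(l[:,1-ax])<(55,35)[ax])&(l[:,ax]*s>(45,65)[ax])
        v=l[m];print(n,'xy'[ax],s,'med %.1f slope %.3f'%(np.median(v[:,ax]),np.polyfit(v[:,1-ax],v[:,ax],1)[0]),m.sum())
E
```

```text
70 [544.6 235.8 120.3 164.8   8. ] [544.7 236.9 120.7 165.4   8. ]
80 [544.9 238.  117.1 160.4   8. ] [545.  237.2 117.5 161.    8. ]
90 [545.3 240.1 113.9 156.    8. ] [545.3 237.5 114.3 156.6   8. ]
70 [ 555.9 -280.3  120.2  164.7   -5.8] [ 555.8 -279.   120.4  165.    -5.9]
80 [ 556.  -278.1  117.   160.3   -5.8] [ 555.8 -278.8  117.2  160.6   -5.9]
90 [ 556.  -276.   113.8  155.9   -5.8] [ 555.8 -278.5  113.9  156.2   -5.9]
yellow max x [ 452.2 -297.5] [ 327.2 -238.1] [ 391.3 -411.8]
yellow max x [ 452.6 -304.9] [ 302.8 -240.8] [ 390.6 -411.4]
green max x [428.6 206.6]
green max x [428.2 201.9]
f1 x -1 med -57.7 slope 0.000 89
f1 x 1 med 57.3 slope 0.005 91
f1 y -1 med -79.4 slope 0.010 55
f1 y 1 med 79.6 slope 0.002 62
f3 x -1 med -57.7 slope -0.000 99
f3 x 1 med 57.3 slope -0.000 101
f3 y -1 med -78.9 slope -0.007 58
f3 y 1 med 79.8 slope -0.003 66
s1 x -1 med -57.6 slope 0.004 91
s1 x 1 med 57.0 slope -0.001 89
s1 y -1 med -79.4 slope 0.000 55
s1 y 1 med 79.6 slope 0.002 62
s2 x -1 med -57.5 slope 0.002 102
s2 x 1 med 57.4 slope -0.001 100
s2 y -1 med -79.0 slope -0.003 58
s2 y 1 med 79.7 slope -0.001 66
```

Measured: full tote centre (545, 237.5), yaw +8.0°; empty tote centre (556, -278.4), yaw -5.9°. The rim height comes out at about 77–80 mm and the sizes match 116 x 160. The empty tote's robot-side wall middle is at (502.2, -272.8), and the yellow tote stands about 46 mm beyond it. I'll approach with the fingers partly open.

Call:
move_arm(
  plan=[
    [[-28,37,-20],[0,0,-3],0.6],
    [[-27,37,-40],[0,0,-3],0.6],
    [[0,0,-40],[0,0,0],0.6],
    [[0,0,-40],[0,0,0],0.6],
    [[0,0,-30],[0,0,0],0.6],
    [[0,0,0],[0,0,0],0.6],
    [[0,0,0],[0,0,0],0.6],
  ],
)

```text
clock: 5.52
eef_pos: [502.1, -275.5, 132.6]
tool_rot: [3.14, 0.0, 1.467]
force: [-0.3, -0.1, 0.0]
width: 51.7
gripper_force: 0.0
```

```bash
python3 -c "
from h import *
a=snap('wrist','pics/g1.png');b=snap('side','pics/g1s.png')[80:200,180:380]
cv2.imwrite('pics/g1c.png',np.hstack([a[::1,::1][:,:],cv2.resize(b,(288,173)) if 0 else cv2.copyMakeBorder(cv2.resize(b,(288,173)),0,211,0,0,0)]))
s=status.read_state();print(s['clock'],s['eef_pos'],np.degrees(s['tool_rot']),s['width'])"
```

```text
5.625 [ 502.2 -276.1  133. ] [179.8   0.   84. ] 51.302437026159446
```

View pics/g1c.png

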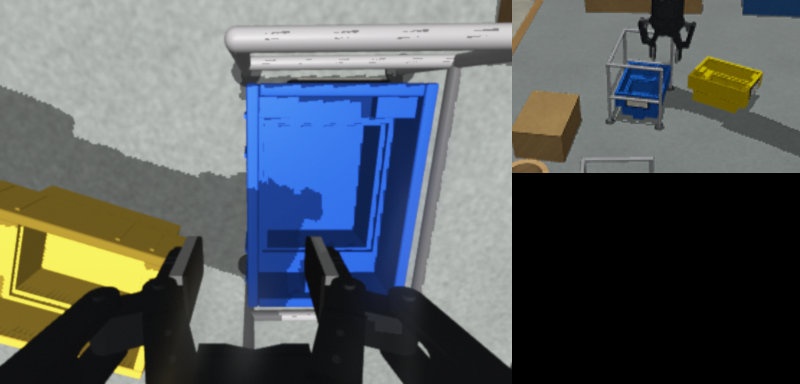

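The fingers straddle the robot-side wall (wall at px x≈252, fingers at 190 and 315), with the yellow tote clear of the outer finger. Next I descend and close.

Call:
move_arm(
  plan=[
    [[0,3,-30],[0,0,0],0.6],
    [[0,0,-30],[0,0,0],0.6],
    [[0,0,-20],[0,0,0],0.6],
    [[0,0,-9],[0,0,0],0.6],
    [[0,0,0],[0,0,0],0.6],
    [[0,0,0],[0,0,0],0.6],
  ],
)

```text
clock: 6.38
eef_pos: [501.8, -273.4, 43.4]
tool_rot: [3.14, 0.001, 1.466]
force: [-0.5, 0.3, 0.4]
width: 50.8
gripper_force: 0.0
```

Call:
move_arm(
  plan=[
    [[0,0,0],[0,0,0],0],
    [[0,0,0],[0,0,0],0],
    [[0,0,0],[0,0,0],0],
    [[0,0,0],[0,0,0],0],
    [[0,0,0],[0,0,0],0],
    [[0,0,0],[0,0,0],0],
  ],
)

```text
clock: 7.12
eef_pos: [501.5, -273.2, 43.8]
tool_rot: [3.14, 0.0, 1.466]
force: [-4.3, 1.8, 10.0]
width: 9.2
gripper_force: 58.6
```

The wall is held (width 9 mm, 58.6 N). Next is a straight lift clear of the rails.

Call:
move_arm(
  plan=[
    [[0,0,4],[0,0,0],0],
    [[0,0,10],[0,0,0],0],
    [[0,0,15],[0,0,0],0],
    [[0,0,20],[0,0,0],0],
    [[0,0,25],[0,0,0],0],
    [[0,0,30],[0,0,0],0],
    [[0,0,30],[0,0,0],0],
    [[0,0,30],[0,0,0],0],
    [[0,0,30],[0,0,0],0],
    [[0,0,15],[0,0,0],0],
  ],
)

```text
clock: 8.38
eef_pos: [501.0, -273.2, 253.2]
tool_rot: [3.14, 0.001, 1.466]
force: [0.5, -0.4, -4.1]
width: 8.1
gripper_force: 60.0
```

```bash
python3 -c "
from h import *
a=snap('wrist','pics/l1.png');b=snap('side','pics/l1s.png')[60:200,180:380]
cv2.imwrite('pics/l1c.png',np.hstack([a,cv2.copyMakeBorder(cv2.resize(b,(288,202)),0,182,0,0,0)]))
s=status.read_state();print(s['clock'],s['eef_pos'],np.degrees(s['tool_rot']),s['width'],s['force'],s['qpos'])"
```

```text
8.475 [ 501.4 -273.4  252.9] [179.9   0.1  84. ] 7.8270960310678515 [ 0.5 -1.  -4.1] [ 0.4  0.5  0.1  1.7 -0.1  0.9  0.4]
```

View pics/l1c.png

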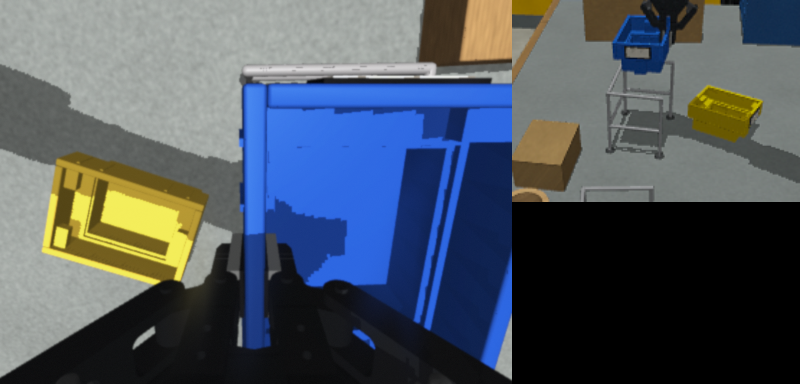

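The tote hangs level and clear of the bay. I carry it over the middle of the bench and turn it +96° (bench yaw about 90°).

Call:
move_arm(
  plan=[
    [[-2,20,0],[0,0,9.6],0],
    [[-2,20,0],[0,0,9.6],0],
    [[-2,20,0],[0,0,9.6],0],
    [[-2,20,0],[0,0,9.6],0],
    [[-2,20,0],[0,0,9.6],0],
    [[-2,20,0],[0,0,9.6],0],
    [[-2,20,0],[0,0,9.6],0],
    [[-2,20,0],[0,0,9.6],0],
    [[-2,20,0],[0,0,9.6],0],
    [[-3,20,0],[0,0,9.6],0],
  ],
)

```text
clock: 9.72
eef_pos: [479.0, -72.4, 250.1]
tool_rot: [3.141, -0.002, -3.136]
force: [0.4, 0.2, -3.1]
width: 8.0
gripper_force: 60.1
```

Call:
move_arm(
  plan=[
    [[0,0,0],[0,0,0],0],
    [[0,0,-40],[0,0,0],0],
    [[0,0,-40],[0,0,0],0],
    [[0,0,-40],[0,0,0],0],
    [[0,0,-35],[0,0,0],0],
    [[0,0,-20],[0,0,0],0],
    [[0,0,-15],[0,0,0],0],
    [[0,0,0],[0,0,0],0],
  ],
)

```text
clock: 10.72
eef_pos: [479.4, -73.5, 60.3]
tool_rot: [-3.141, -0.002, 3.14]
force: [-0.3, 0.6, -3.9]
width: 8.3
gripper_force: 60.7
```

```bash
python3 -c "
from h import *
s=status.read_state();print(s['clock'],s['eef_pos'],np.degrees(s['tool_rot']),s['width'],s['force'],s['torque'],s['qpos'])"
```

```text
10.725 [479.4 -73.5  60.3] [-180.    -0.1  179.9] 8.329306400725908 [-0.3  0.6 -3.9] [-0.1  0.1  0. ] [ 0.2  0.7 -0.2  2.1  0.3  0.4  1.3]
```

Call:
move_arm(
  plan=[
    [[0,0,-6],[0,0,0],0],
    [[0,0,-5],[0,0,0],0],
    [[0,0,-3],[0,0,0],0],
    [[0,0,-2],[0,0,0],0],
    [[0,0,0],[0,0,0],0],
  ],
)

```text
clock: 11.35
eef_pos: [480.3, -74.1, 45.8]
tool_rot: [-3.14, 0.001, 3.14]
force: [-1.0, -4.6, 4.8]
width: 8.4
gripper_force: 65.9
```

Touchdown at TCP z≈46. I'll let go and lift off.

Call:
move_arm(
  plan=[
    [[0,0,0],[0,0,0],0.6],
    [[0,0,0],[0,0,0],0.6],
    [[0,0,0],[0,0,0],0.6],
    [[0,0,0],[0,0,0],0.6],
    [[0,0,20],[0,0,0],0.6],
    [[0,0,40],[0,0,0],0.6],
    [[0,0,40],[0,0,0],0.6],
    [[0,0,50],[0,0,0],0.6],
    [[0,0,50],[0,0,0],0.6],
    [[0,0,0],[0,0,0],0.6],
  ],
)

```text
clock: 12.6
eef_pos: [482.5, -73.0, 248.8]
tool_rot: [-3.14, 0.008, 3.141]
force: [0.5, 0.1, -0.5]
width: 51.3
gripper_force: 0.0
```

Call:
move_arm(
  plan=[
    [[0,25,40],[0,0,-10],0.6],
    [[0,25,20],[0,0,-10],0.6],
    [[0,15,0],[0,0,-10],0.6],
    [[0,15,0],[0,0,-10],0.6],
    [[0,15,0],[0,0,-10],0.6],
    [[0,10,0],[0,0,-10],0.6],
    [[0,3,0],[0,0,-10],0.6],
    [[0,0,0],[0,0,-10],0.6],
    [[0,0,0],[0,0,-10],0.6],
    [[0,0,0],[0,0,-10],0.6],
  ],
)

```text
clock: 13.85
eef_pos: [479.2, 34.9, 304.0]
tool_rot: [-3.139, 0.001, 1.391]
force: [1.1, -0.2, -0.1]
width: 51.3
gripper_force: 0.0
```

Call:
move_arm(
  plan=[
    [[0,0,0],[0,0,-10],0.6],
    [[0,0,0],[0,0,-10],0.6],
    [[0,0,0],[0,0,-10],0.6],
    [[0,0,0],[0,0,-10],0.6],
    [[0,0,0],[0,0,-10],0.6],
    [[0,0,0],[0,0,-10],0.6],
    [[0,0,0],[0,0,-10],0.6],
    [[0,0,0],[0,0,-10],0.6],
    [[0,0,0],[0,0,0],0.6],
    [[0,0,0],[0,0,0],0.6],
  ],
)

```text
clock: 15.1
eef_pos: [479.6, 35.1, 304.7]
tool_rot: [3.141, 0.001, 0.003]
force: [-0.8, 0.6, 0.2]
width: 51.6
gripper_force: 0.0
```

```bash
python3 -c "
from h import *
a=snap('wrist','pics/b1.png');b=snap('side','pics/b1s.png')[60:290,150:350]
cv2.imwrite('pics/b1c.png',np.hstack([a,cv2.copyMakeBorder(cv2.resize(b,(288,331)),0,53,0,0,0)]))
s=status.read_state();print(s['clock'],s['eef_pos'],np.degrees(s['tool_rot']),s['width'],s['force'],s['qpos'])
for z in(70,80): print(rect('pics/b1.png',z),rect('pics/b1.png',z,k=25))"
```

```text
15.2 [479.8  35.  305. ] [180.    0.    0.1] 51.549033643077536 [-0.1  0.1  0.1] [-0.3  0.3  0.3  1.9 -0.1  1.  -1.6]
[478.1 -24.1 119.3 163.3 -89.9] [544.1 244.8 120.5 187.    7.4]
[480.2 -22.5 116.2 159.  -89.9] [544.4 239.2 117.3 182.1   7.4]
```

View pics/b1c.png

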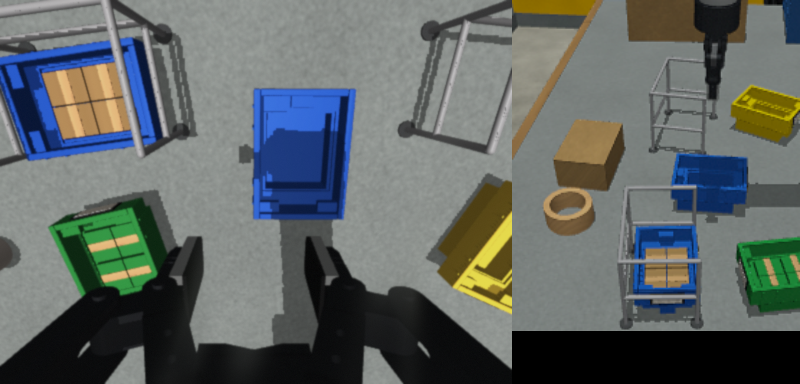

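The tote stands upright on the clear bench, centre about (480, -22), with the two-lug end toward the robot. Next I take the opposite wall at y≈+32.

Call:
move_arm(
  plan=[
    [[0,-3,-50],[0,0,0],0.6],
    [[0,0,-50],[0,0,0],0.6],
    [[0,0,-50],[0,0,0],0.6],
    [[0,0,-40],[0,0,0],0.6],
    [[0,0,-35],[0,0,0],0.6],
    [[0,0,-25],[0,0,0],0.6],
    [[0,0,-10],[0,0,0],0.6],
    [[0,0,0],[0,0,0],0.6],
    [[0,0,0],[0,0,0],0.6],
  ],
)

```text
clock: 16.32
eef_pos: [480.8, 32.0, 46.2]
tool_rot: [-3.141, -0.002, 0.0]
force: [0.3, 0.2, 0.9]
width: 51.0
gripper_force: 0.0
```

Call:
move_arm(
  plan=[
    [[0,0,0],[0,0,0],0],
    [[0,0,0],[0,0,0],0],
    [[0,0,0],[0,0,0],0],
    [[0,0,0],[0,0,0],0],
    [[0,0,0],[0,0,0],0],
    [[0,0,0],[0,0,0],0],
  ],
)

```text
clock: 17.08
eef_pos: [480.4, 31.7, 46.0]
tool_rot: [3.141, -0.001, -0.0]
force: [-1.2, -1.1, 5.8]
width: 7.0
gripper_force: 58.8
```

Call:
move_arm(
  plan=[
    [[0,0,4],[0,0,0],0],
    [[0,0,10],[0,0,0],0],
    [[0,0,20],[0,0,0],0],
    [[0,0,30],[0,0,0],0],
    [[0,0,40],[0,0,0],0],
    [[0,0,40],[0,0,0],0],
    [[0,0,40],[0,0,0],0],
    [[0,0,40],[0,0,0],0],
    [[0,0,40],[0,0,0],0],
    [[0,0,20],[0,0,0],0],
  ],
)

```text
clock: 18.32
eef_pos: [480.1, 32.0, 331.8]
tool_rot: [-3.141, -0.003, -0.0]
force: [0.7, -0.6, -4.3]
width: 7.1
gripper_force: 58.6
```

```bash
python3 -c "
from h import *
s=status.read_state();print(s['clock'],s['eef_pos'],np.degrees(s['tool_rot']),s['width'],s['force'],s['qpos'])"
```

```text
18.325 [480.1  32.  331.8] [-179.9   -0.2   -0. ] 7.067651872972798 [ 0.7 -0.6 -4.3] [-0.4  0.3  0.3  1.8 -0.1  1.  -1.6]
```

The second grip is good. I carry it over the full bay and turn +98° (tote yaw 188°), aiming for TCP (491.4, 230).

Call:
move_arm(
  plan=[
    [[1,20,0],[0,0,9.8],0],
    [[1,20,0],[0,0,9.8],0],
    [[1,20,0],[0,0,9.8],0],
    [[1,20,0],[0,0,9.8],0],
    [[1,20,0],[0,0,9.8],0],
    [[1,20,0],[0,0,9.8],0],
    [[1,20,0],[0,0,9.8],0],
    [[1,20,0],[0,0,9.8],0],
    [[1,20,0],[0,0,9.8],0],
    [[2,18,0],[0,0,9.8],0],
  ],
)

```text
clock: 19.58
eef_pos: [489.9, 230.2, 329.2]
tool_rot: [-3.14, 0.001, 1.716]
force: [-0.1, -0.5, -3.2]
width: 7.2
gripper_force: 58.6
```

Call:
move_arm(
  plan=[
    [[0,0,0],[0,0,0],0],
    [[0,0,-30],[0,0,0],0],
    [[0,0,-35],[0,0,0],0],
    [[0,0,-30],[0,0,0],0],
    [[0,0,-10],[0,0,0],0],
    [[0,0,0],[0,0,0],0],
    [[0,0,0],[0,0,0],0],
    [[0,0,0],[0,0,0],0],
  ],
)

```text
clock: 20.58
eef_pos: [491.7, 230.3, 225.5]
tool_rot: [3.139, -0.001, 1.71]
force: [-0.3, -1.2, -3.7]
width: 7.2
gripper_force: 59.0
```

```bash
python3 -c "
from h import *
a=snap('wrist','pics/p1.png');b=snap('side','pics/p1s.png')[150:300,180:330];c=snap('scene','pics/p1c.png')[130:240,250:380]
r=np.vstack([cv2.resize(b,(288,288)),cv2.resize(c,(288,244))])
cv2.imwrite('pics/p1v.png',np.hstack([cv2.copyMakeBorder(a,0,148,0,0,0),r]))
s=status.read_state();print(s['clock'],s['eef_pos'],np.degrees(s['tool_rot']),s['width'],s['force'],s['qpos'])"
```

```text
20.725 [491.3 230.2 224.9] [179.9  -0.   98. ] 7.436850883950425 [-0.1 -0.2 -3.4] [-0.4  0.5 -0.1  1.8  0.1  0.8 -0.4]
```

View pics/p1v.png

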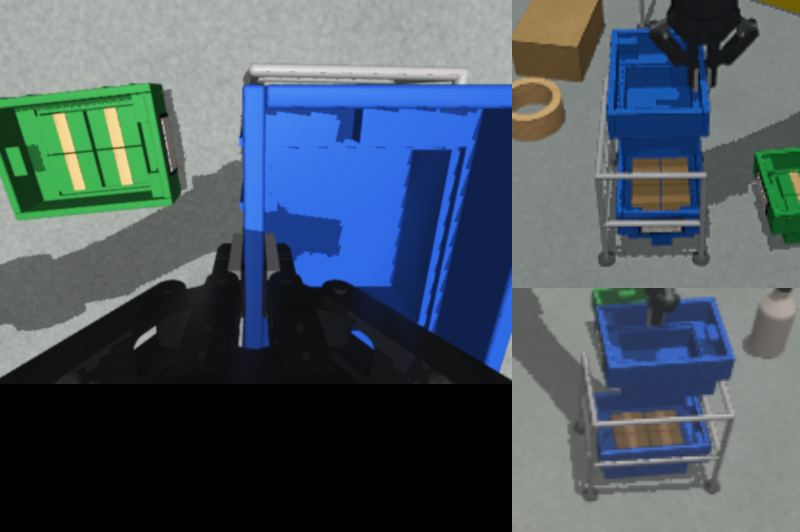

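The empty tote hangs over the full one, turned end for end: its one-lug end (middle lug near px 360,125) is over the card end, and the top edge sits at row 85 as in the first grasp, so it is centred. I lower it in steps.

Call:
move_arm(
  plan=[
    [[0,0,-25],[0,0,0],0],
    [[0,0,-25],[0,0,0],0],
    [[0,0,-20],[0,0,0],0],
    [[0,0,-12],[0,0,0],0],
    [[0,0,-7],[0,0,0],0],
    [[0,0,-4],[0,0,0],0],
    [[0,0,0],[0,0,0],0],
    [[0,0,0],[0,0,0],0],
  ],
)

```text
clock: 21.72
eef_pos: [491.4, 230.2, 131.8]
tool_rot: [3.141, -0.0, 1.71]
force: [0.6, 0.5, -3.8]
width: 6.9
gripper_force: 58.9
```

```bash
python3 -c "
from h import *
s=status.read_state();print(s['clock'],s['eef_pos'],np.degrees(s['tool_rot']),s['width'],s['force'],s['torque'])
l,K,P=load('pics/p1.png');T=np.array([491.3,230.2]);Y=np.array([-.139,.99])
for r in(84,86):print((plane(K,P,(255,r),259)[:2]-T)@Y)
l,K,P=load('pics/l1.png');T=np.array([501.4,-273.4]);Y=np.array([.103,.995])
for r in(84,86):print((plane(K,P,(255,r),289)[:2]-T)@Y)
"
```

```text
21.725 [491.4 230.2 131.8] [179.9  -0.   98. ] 6.932368487594848 [ 0.6  0.5 -3.8] [-0.   0.2  0. ]
79.7380562853178
79.10208098297794
80.04853179403844
79.42575526866192
```

Centred to within 1 mm. Now the last 14 mm, slowly.

Call:
move_arm(
  plan=[
    [[0,0,-3],[0,0,0],0],
    [[0,0,-3],[0,0,0],0],
    [[0,0,-2],[0,0,0],0],
    [[0,0,-2],[0,0,0],0],
    [[0,0,0],[0,0,0],0],
  ],
)

```text
clock: 22.35
eef_pos: [490.9, 230.0, 121.1]
tool_rot: [-3.141, 0.0, 1.71]
force: [-0.3, -0.2, -3.4]
width: 7.5
gripper_force: 59.0
```

Call:
move_arm(
  plan=[
    [[0,0,-1],[0,0,0],0],
    [[0,0,-1],[0,0,0],0],
    [[0,0,0],[0,0,0],0],
  ],
)

```text
clock: 22.72
eef_pos: [491.0, 230.0, 119.3]
tool_rot: [-3.141, -0.0, 1.71]
force: [0.2, -1.1, -4.6]
width: 6.9
gripper_force: 59.0
```

Call:
move_arm(
  plan=[
    [[0,0,-1],[0,0,0],0],
    [[0,0,-1],[0,0,0],0],
    [[0,0,0],[0,0,0],0],
  ],
)

```text
clock: 23.1
eef_pos: [491.0, 230.0, 118.0]
tool_rot: [3.141, -0.0, 1.71]
force: [-3.1, -1.3, 4.8]
width: 7.5
gripper_force: 60.0
```

Contact came at TCP z=118, exactly the 72 mm stack height. I'll release and rise.

Call:
move_arm(
  plan=[
    [[0,0,0],[0,0,0],0.3],
    [[0,0,0],[0,0,0],0.5],
    [[0,0,0],[0,0,0],0.5],
    [[0,0,0],[0,0,0],0.5],
    [[0,0,20],[0,0,0],0.5],
    [[0,0,40],[0,0,0],0.5],
    [[0,0,50],[0,0,0],0.5],
    [[0,0,50],[0,0,0],0.5],
    [[0,0,40],[0,0,0],0.5],
    [[0,0,0],[0,0,0],0.5],
  ],
)

```text
clock: 24.35
eef_pos: [492.8, 231.0, 320.7]
tool_rot: [3.135, -0.002, 1.71]
force: [0.2, 0.7, -1.1]
width: 42.9
gripper_force: 0.0
```

Call:
move_arm(
  plan=[
    [[20,-20,10],[0,0,0],0.5],
    [[20,-25,10],[0,0,0],0.5],
    [[15,-25,10],[0,0,0],0.5],
    [[0,0,0],[0,0,0],0.5],
    [[0,0,0],[0,0,0],0.5],
  ],
)

```text
clock: 24.98
eef_pos: [545.0, 160.8, 346.2]
tool_rot: [-3.139, -0.001, 1.711]
force: [-0.8, 1.1, 0.1]
width: 42.4
gripper_force: 0.0
```

```bash
python3 -c "
from h import *
a=snap('wrist','pics/e1.png');b=snap('side','pics/e1s.png')[170:300,190:320];c=snap('scene','pics/e1c.png')[140:240,250:380]
r=np.vstack([cv2.resize(b,(288,288)),cv2.resize(c,(288,222))])
cv2.imwrite('pics/e1v.png',np.hstack([cv2.copyMakeBorder(a,0,126,0,0,0),r]))
s=status.read_state();print(s['clock'],s['eef_pos'],np.degrees(s['tool_rot']),s['width'],s['force'])
for z in(142,152,162): print(rect('pics/e1.png',z))"
```

```text
25.125 [545.1 161.3 346.7] [-179.9   -0.    98.1] 42.40254241353863 [-0.1 -0.1 -0.3]
[545.1 237.2 120.2 164.8   8. ]
[544.8 237.2 116.7 160.    8. ]
[544.5 237.2 113.3 155.3   8. ]
```

View pics/e1v.png

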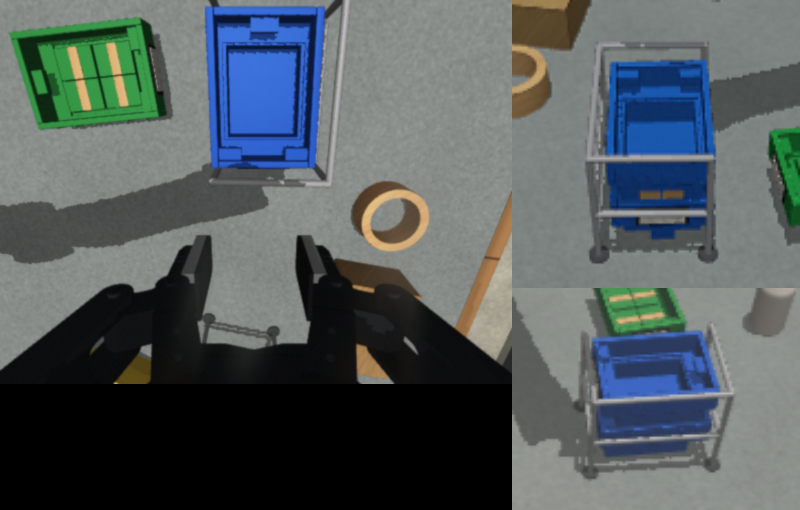

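The empty tote stands on the full one. Taking its rim at 152 mm gives a size of 116.7 x 160, centre (544.8, 237.2) and yaw 8.0°, all matching the full tote. The one-lug end (px 265,30) is at +y. I'll hand it in.

```bash
python3 -c "
from cell import ctrl
print(ctrl.finish_job())"
```

```text
the job is handed in; nothing more can be done
None
```

I stacked the empty tote on the full one, turned end for end, and handed the job in at about 25 s; the last wrist view put it within 1 mm of the full tote's measured place at the 152 mm stacked rim height, but no verdict came back.

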